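Push the polish caddy over the threshold into its bay

TASK

Put the green polish caddy away in its bay: raise only its leading end onto the metal threshold, with its back edge staying down on the table until at least a third of the caddy is across, then push it from behind over the threshold and fully home until it presses lightly on the sprung rubber stop pad at the back, and leave it there, lying flat and square against the pad. Be gentle: never ram the threshold, the bay or the stop, and leave the other things alone.

Things in the scene. Friction and masses are not known exactly. Their poses are not given: they have to be found in the camera images.
- caddy: Open green plastic caddy, 0.45 to 0.75 kg, polish bottles fixed inside. 150 mm long (x), 110 mm wide (y), walls 45 mm high, 4 mm thick; contents to 64 mm high in the rear half, 23 mm in the front half. Origin: centre of the flat underside; x points to its leading end (nearest the bay, with the bar), z up. Starts before the bay, askew; cannot cross the threshold unless its leading end is lifted.
- caddy_bar (a point): Middle of the caddy's round white handle bar: 12 mm thick, 100 mm long along the caddy's y, 85 mm above the underside and 45 mm ahead of the caddy's origin, held by a 5 mm cheek at each end (cheek tops 95 mm above the underside). There is free space all round its middle. The bar is a sleeve that turns freely on its axle, so the caddy can swing about the bar even when the bar is gripped.
- caddy_front (a point): Middle of the lower leading edge of the caddy (75 mm ahead of its origin, at the underside).
- caddy_rear (a point): Middle of the lower rear edge of the caddy (75 mm behind its origin, at the underside). The flat rear wall above it, 110 mm wide and 45 mm high, is free for pushing. The centre of mass is 15 mm ahead of the origin: the caddy tips over into the bay, rear end rising, once that is past the threshold; rubbing on the pusher can hold the rear down and jam it, so rise with it or ease off.
- bay: Fixed bay, open towards the robot. Origin: middle of the near face of its threshold, at table height; x points into the bay, y left, z up. Grey floor 8 mm high behind the threshold. White side walls 40 mm high, 134 mm apart, x 0 to 250 mm. A clear shelf on thin posts (underside 152 mm high) covers x 126 to 252 mm: a gripper holding the bar cannot follow the caddy in.
- threshold (a point): Middle of the top near edge of the bay's aluminium threshold strip, 12 mm above the table; the strip is 16 mm wide along the bay's x, right across the opening, and 4 mm higher than the bay floor behind it.
- stop_zone (a point): Point on the bay floor, x 183 mm in the bay: roughly where the stop is. The stop's black rubber pad (110 mm wide, 24 mm tall) rides on springs, 1.2 N per mm, 10 mm travel, then solid. The near face of the free pad is within 9 mm before or behind this point, different each time, not measured. Home: the caddy's leading wall touches the pad; when let go it may creep back a few mm, the pad following.
- remover: Bystander: white bottle with blue cap, 48 mm across, 130 mm tall, standing beside the bay; origin at its underside.
- cream: Bystander: white jar with brass-coloured lid, 56 mm across, 50 mm tall, beside the bay; origin at its underside.
- phone: Bystander: black phone, 145 x 71 x 9 mm, lying flat on the table left of the caddy; origin at the centre of its underside.
Mind the look-alikes: they are no part of the job. There is more than one size of the caddy; the job needs the smaller.

How it is judged:
On the way, in this order (a step that is already met when the one before it is completed fails the run):
1. the leading edge of the caddy is up on the threshold, its back edge still on the table in front of it (x of caddy_front in the frame of bay above 0.004 m and z of caddy_front in the frame of bay above 0.009 m and height (world z) of caddy_rear below 0.01 m and x of caddy_rear in the frame of bay below -0.02 m), for 0.2 s.
2. the caddy is over the threshold and pressed lightly (over 1.5 N) on the stop pad (x of caddy_rear in the frame of bay above 0.016 m and contact force between caddy and pad_c0 above 1.5 N), for 0.1 s.
At the end, for the whole second after the job is handed in: the caddy lies flat (within 0.03 rad) on the bay floor, wholly behind the threshold, within 0.1 rad of the bay's direction, the middle of its leading wall within 2.5 mm of the stop pad, at rest and let go (x of pad_c0 in the frame of caddy_front below 0.0075 m and x of caddy_rear in the frame of bay above 0.015 m and angle between caddy's own z axis and vertical below 0.03 rad and angle between the x axis of caddy and the x axis of bay, either way round below 0.1 rad and height (world z) of caddy below 0.012 m and linear speed of caddy below 0.01 m/s); the robot touches nothing.
It fails at once if the caddy's back edge is raised more than 15 mm off the table while less than 50 mm of the caddy is across the threshold's near face (height (world z) of caddy_rear above 0.015 m and x of caddy_front in the frame of bay below 0.05 m).
It fails at once if the caddy or the arm is rammed against the bay or its threshold (over 30 N) (contact force between any of caddy, the arm, the fingers and bay above 30 N).
It fails at once if the stop is rammed (over 15 N) (contact force between caddy and pad_c0 above 15 N).
It fails at once if the bottle, the jar or the phone is moved more than 20 mm (distance of any of remover, cream, phone from where it was at the start of the episode above 0.02 m).
It also fails if it takes over 67 s, if anything falls off the work surface, if the arm or the gripper's body presses on something with over 40 N, if the wrist force passes 120 N, or if a joint passes its speed limit or range.

ROBOT

A 7-joint arm with a two-finger parallel gripper is mounted at the origin on the work surface. World frame = base frame: x ahead of the robot, y to its left, z up, the work surface at z = 0. Lengths are in m, angles in rad, forces in N, time in s.
With the tool pointing down it reaches from about 0.4 to 0.85 m from the base axis. Payload 4.5 kg.
Tool frame: the origin (TCP) lies on the centre line of the jaws, within the pads' length; the fingertips stand 17 mm ahead of it and the grasp point (between the pads) lies 2 mm behind it (r.tip_reach is the distance from the TCP to the fingertips, in m); z points along the fingers, y is the line along which they close (so a half turn about z gives the same grasp; the last joint's range is limited). The gripper opens to 88 mm and grips with 3 to 60 N. Pads are 18 mm wide; open, the fingers measure 123 mm over their backs; the gripper's body (75 mm by 187 mm) begins 45 mm behind the grasp point.
Start: joints at [1.317, 0.689, -0.195, 1.565, 0.157, 0.902, -0.215], TCP at [0.177, -0.599, 0.256] pointing down, gripper open.
Joint ranges: [-3.01, 3.01], [-0.46, 2.08], [-1.47, 1.51], [0.13, 2.56], [-1, 4.14], [0.04, 2.09], [-2.66, 2.66]. Speed limits (rad/s): [2.57, 2.57, 3.14, 3.14, 3.14, 3.14, 3.14].

INTERFACE

Orientations are given as a unit quaternion [x, y, z, w].
In Python, from plant import r gives the robot as it stands.
- The arm moves only by the tool step_arm, never from a script. Its argument "steps" is a list of rows, each a list of 7 numbers: the shift along the tool's x, y, z in cm, then the turn, a rotation vector about the tool's x, y, z in degrees, then the gripper's target within -1 to 1 (shut at 1, half-way at 0, fully open at -1). A call has 1 to 8 rows; each row shifts and turns the commanded pose from where the row before left it, along the tool's axes as they then stand; what a row does not reach is not made up. A row lasts 1/8 s, in which the tool goes at most 62.5 mm and 10.7 degrees, less where a joint would pass 70% of its speed; a pose out of reach is approached as far as the arm can. A call with a gripper value outside its range is refused whole. The fingers move at their own pace and stop on an object; "force" is the grip in N (left out, the last holds). Time passes only in rows, so rows that do not move let the fingers close. It gives the time, the measured TCP pose, the force, the opening and the grip force at its end, in the units of the state.
- r.get_state(): the state, without advancing time (a new reading comes with each control period).
- r.snapshot(name): name is "scene" or "side" or "wrist"; returns a dict with "pixels" (480x640x3 uint8, red, green, blue), "fx", "fy", "cx", "cy" (pixels), "cam_to_world" (4x4, takes a point from camera to world coordinates). Camera axes: x right, y down, z forward; pixel columns grow to the right and rows downward; lengths in m; the calibration is good to about 2 mm. A picture is of the moment at which its call begins. There is no depth.
- r.finish_job(): hands the job in; it is judged then, once.
The state is a dict: "clock": time; "q": joint angles; "qd": joint speeds; "joint_torque": joint torques, N m; "tool_pos": TCP position; "eef_rot": TCP orientation; "contact_force": force on the tool from outside, world axes, zero at the start; "moment": the same for the moment, N m; "opening": opening from 0.0 (shut) to 1.0 (fully open); "finger_force": force on a finger pad.
Only numpy, scipy, OpenCV 4.12 (cv2) and the standard library are available. Lean on these libraries where they do the work, as an engineer would, in place of code of your own. Each camera call takes 0.05 s, during which the arm holds its last target. There are 200 camera calls.

## Working session

There is one attempt and no reset: what is moved stays moved. The work goes in short steps, Python scripts to look and compute and a tool call to move; the robot and the scene stay as the last step left them, time stands still between calls to the robot, and variables do not carry over. Pictures are saved under pics/ and viewed, at most 13 in all, crops included, and the job is handed in when it is done.

Besides the shell and the picture viewer there is one more tool, called after ">>>" as name(argument=value, ...), one argument or row to a line, values as JSON. step_arm: Moves the arm, as the interface text tells. Its arguments: {"type":"object","properties":{"steps":{"type":"array","items":{"type":"array","items":{"type":"number"}}},"force":{"type":"number"}},"required":["steps"]}

```bash
ls; mkdir -p pics
python3 - <<'E'
from plant import r
import cv2,pickle
for n in ("scene","side"):
    s=r.snapshot(n); pickle.dump(s,open(f"pics/{n}0.pkl","wb")); cv2.imwrite(f"pics/{n}0.png",s["pixels"][:,:,::-1]); print(n,s["fx"],s["cam_to_world"].round(3).tolist())
print(r.get_state())
E
```

```text
pics
scene 612.603963896893 [[-0.381, 0.612, -0.693, 1.368], [0.924, 0.242, -0.295, 0.35], [-0.013, -0.753, -0.658, 0.81], [0.0, 0.0, 0.0, 1.0]]
side 454.42470428466737 [[0.821, -0.283, 0.495, 0.198], [-0.57, -0.412, 0.71, -0.542], [0.003, -0.866, -0.5, 0.466], [0.0, 0.0, 0.0, 1.0]]
{'clock': 0.1, 'q': array([ 1.3167807 ,  0.68987846, -0.19453832,  1.56622433,  0.15727761,
        0.90249104, -0.21510474]), 'qd': array([ 0.0012194 , -0.00162712, -0.00085356, -0.00253793, -0.00081325,
        0.00158842,  0.00073725]), 'joint_torque': array([-3.06765258e-03, -5.28505647e+01, -1.27121653e+00, -1.53837723e+01,
       -5.24387928e-02,  1.98456815e-03,  4.77341916e-05]), 'tool_pos': array([ 0.17723629, -0.59879019,  0.25500836]), 'eef_rot': array([ 9.89657799e-01,  1.43446125e-01, -1.59661100e-04, -7.90134743e-04]), 'contact_force': array([-0.08313287, -0.16210632,  1.07328376]), 'moment': array([-0.02791077, -0.03083664, -0.01627563]), 'finger_force': 0.0, 'opening': 0.9986468908931158}
```

View pics/scene0.png

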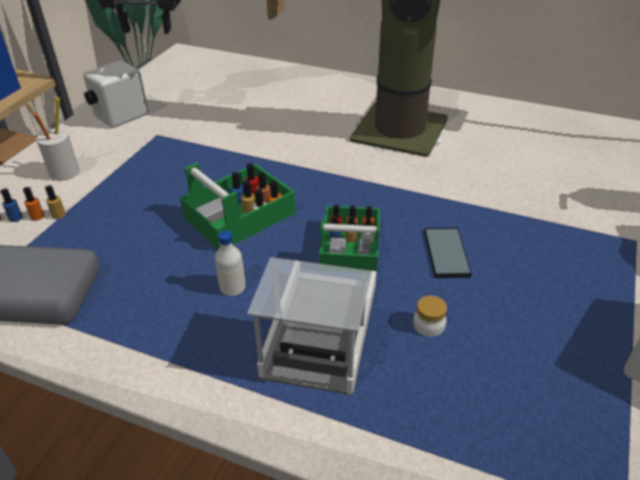

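View pics/side0.png

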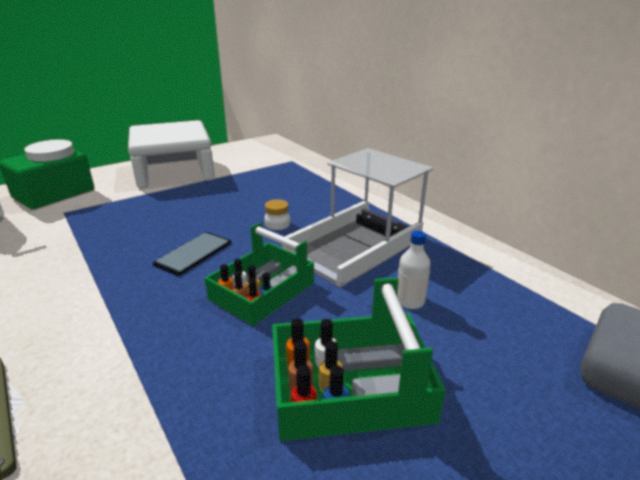

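Scene: small caddy at about (350,237), bay at (315,325). Side: small caddy at (260,275), bay at (360,240), large caddy in the foreground (not used). I'll zoom in for the corners.

Run:
```python
import cv2
a=cv2.imread("pics/scene0.png")[195:395,240:400]; b=cv2.imread("pics/side0.png")[215:330,195:435]
cv2.imwrite("pics/a.png",cv2.resize(a,None,fx=3,fy=3,interpolation=cv2.INTER_CUBIC)); cv2.imwrite("pics/b.png",cv2.resize(b,None,fx=3.3333,fy=3.3333,interpolation=cv2.INTER_CUBIC))
```

```text
(no output)
```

View pics/a.png

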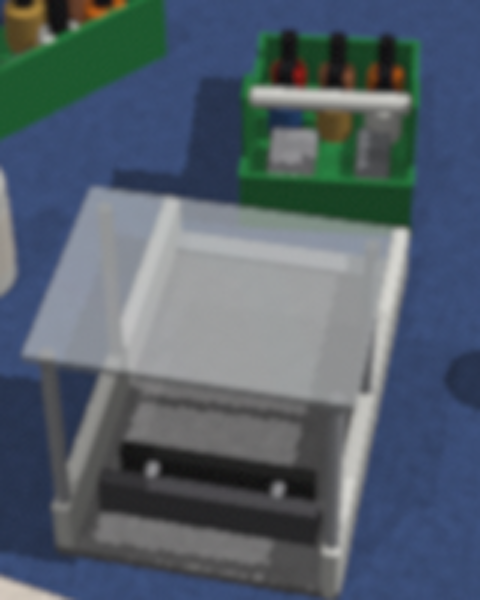

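View pics/b.png

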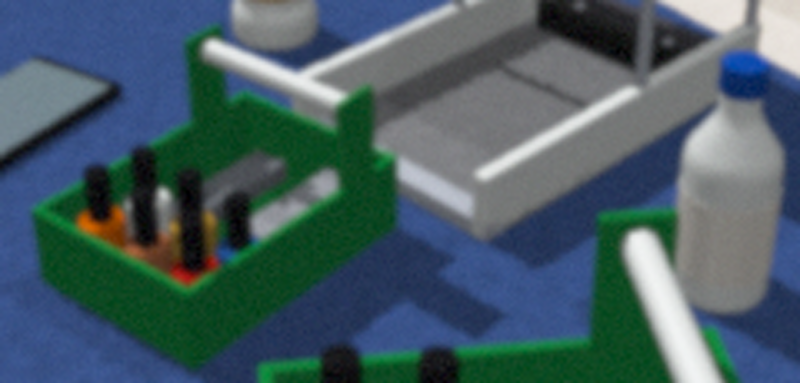

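```bash
cat > h.py <<'E'
import numpy as np,pickle
def ray(s,u,v,z):
    T=s["cam_to_world"]; d=T[:3,:3]@[(u-s["cx"])/s["fx"],(v-s["cy"])/s["fy"],1]
    return T[:3,3]+d*(z-T[2,3])/d[2]
E
python3 - <<'E'
from h import *
A=pickle.load(open("pics/scene0.pkl","rb"));B=pickle.load(open("pics/side0.pkl","rb"))
a=lambda n,u,v,z:print("sc",n,(ray(A,240+u/3,195+v/3,z)*1000).round(0))
b=lambda n,u,v,z:print("sd",n,(ray(B,195+u/3.3333,215+v/3.3333,z)*1000).round(0))
a("frontR",240,215,0);a("frontL",410,226,0);a("rimFR",243,175,.045);a("rimFL",412,188,.045);a("rimRR",263,35,.045);a("rimRL",420,42,.045)
a("barR",250,95,.085);a("barL",410,101,.085)
a("bayfarR",55,550,0);a("bayfarL",330,597,0);a("wLnear",400,230,.04);a("wLfar",335,550,.04);a("wRnear",172,200,.04);a("wRfar",60,505,.04)
a("padR",122,445,.032);a("padL",316,470,.032)
b("rearR",190,368,0);b("rearL",48,272,0);b("frontR",395,228,0);b("rimRL",37,212,.045);b("rimRR",190,293,.045);b("rimFR",395,158,.045)
b("barL",205,48,.085);b("barR",340,97,.085)
b("bayNR",485,238,0);b("wRnear",480,180,.04);b("wRfar",752,35,.04);b("wLnear",300,78,.04);b("thr",475,215,.012);b("thrL",397,160,.012)
E
```

```text
sc frontR [562.   8.  -0.]
sc frontL [531. 114.   0.]
sc rimFR [572.  15.  45.]
sc rimFL [544. 117.  45.]
sc rimRR [432. -27.  45.]
sc rimRL [401.  75.  45.]
sc barR [542.   8.  85.]
sc barL [511. 103.  85.]
sc bayfarR [845.  17.   0.]
sc bayfarL [818. 165.   0.]
sc wLnear [578. 121.  40.]
sc wLfar [818. 167.  40.]
sc wRnear [605. -20.  40.]
sc wRfar [844.  22.  40.]
sc padR [789.  32.  32.]
sc padL [766. 137.  32.]
sd rearR [425. -28.   0.]
sd rearL [400.  80.   0.]
sd frontR [568.  12.  -0.]
sd rimRL [395.  69.  45.]
sd rimRR [427. -31.  45.]
sd rimFR [567.  11.  45.]
sd barL [510. 106.  85.]
sd barR [541.  22.  85.]
sd bayNR [602. -23.  -0.]
sd wRnear [596. -25.  40.]
sd wRfar [827.  10.  40.]
sd wLnear [574. 119.  40.]
sd thr [600. -16.  12.]
sd thrL [596.  52.  12.]
```

Crops: side view shows the caddy's rear corners at about (252,325) and (209,297) and the bay's near right corner at (340,286). The caddy sits before the bay, turned about 6° and shifted left. Checking bystander clearances next.

Run:
```python
from h import *
A=pickle.load(open("pics/scene0.pkl","rb"));B=pickle.load(open("pics/side0.pkl","rb"))
c,s=np.cos(np.radians(10.4)),np.sin(np.radians(10.4))
def p(n,S,u,v,z):
    w=ray(S,u,v,z)*1000; d=w-[588,47,0]; print(n,w.round(),"bay",round(c*d[0]+s*d[1]),round(-s*d[0]+c*d[1]))
p("bottle cap",A,225,236,.13);p("bottle base",A,231,286,0);p("bottle cap",B,418,236,.13);p("bottle base",B,412,298,0)
p("jar lid",A,432,304,.05);p("jar lid",B,277,206,.05);p("padR",A,240+122/3,195+445/3,.032);p("padL",A,240+316/3,195+470/3,.032);
p("phone",A,447,252,.005)
from scipy.spatial.transform import Rotation as R
print(R.from_quat([ 9.89657799e-01,  1.43446125e-01, -1.59661100e-04, -7.90134743e-04]).as_matrix().round(3))
```

```text
bottle cap [ 680. -120.  130.] bay 60 -181
bottle base [ 673. -127.    0.] bay 52 -187
bottle cap [ 666. -129.  130.] bay 45 -187
bottle base [ 682. -119.    0.] bay 62 -180
jar lid [628. 243.  50.] bay 75 185
jar lid [624. 235.  50.] bay 69 179
padR [789.  32.  32.] bay 195 -51
padL [766. 137.  32.] bay 191 56
phone [435. 228.   5.] bay -118 206
[[ 0.959  0.284 -0.001]
 [ 0.284 -0.959  0.002]
 [-0.    -0.002 -1.   ]]
```

>>> step_arm(
  steps=[
    [3.25, -3.3, 0, 0, 0, 0, -1],
    [3.25, -3.3, 0, 0, 0, 0, -1],
    [3.25, -3.3, 0, 0, 0, 0, -1],
    [3.25, -3.3, 0, 0, 0, 0, -1],
    [3.25, -3.3, 0, 0, 0, 0, -1],
    [3.25, -3.3, 0, 0, 0, 0, -1],
    [3.25, -3.3, 0, 0, 0, 0, -1],
    [3.25, -3.3, 0, 0, 0, 0, -1],
  ],
)

```text
clock: 1.1
tool_pos: [0.3522, -0.271, 0.2556]
eef_rot: [0.99, 0.143, -0.0, -0.0]
contact_force: [1.2, -0.8, 0.5]
opening: 1.001
finger_force: 0.0
```

>>> step_arm(
  steps=[
    [3.25, -3.3, 0, 0, 0, 0, -1],
    [3.25, -3.3, 0, 0, 0, 0, -1],
    [3.25, -3.3, 0, 0, 0, 0, -1],
    [3.25, -3.3, 0, 0, 0, 0, -1],
    [3.25, -3.3, 0, 0, 0, 0, -1],
    [3.25, -3.3, 0, 0, 0, 0, -1],
    [3.25, -3.3, 0, 0, 0, 0, -1],
    [3.25, -3.3, 0, 0, 0, 0, -1],
  ],
)

```text
clock: 2.1
tool_pos: [0.5265, 0.0559, 0.2554]
eef_rot: [0.99, 0.143, -0.0, 0.0]
contact_force: [0.5, -0.5, 0.3]
opening: 1.002
finger_force: 0.0
```

>>> step_arm(
  steps=[
    [0, 0, 0, 0, 0, -10, -1],
    [0, 0, 0, 0, 0, -10, -1],
    [0, 0, 0, 0, 0, -10, -1],
    [0, 0, 0, 0, 0, -10, -1],
    [0, 0, 0, 0, 0, -10, -1],
    [0, 0, 0, 0, 0, -10, -1],
    [0, 0, 0, 0, 0, -10, -1],
    [0, 0, 0, 0, 0, -10, -1],
  ],
)

```text
clock: 3.1
tool_pos: [0.5259, 0.0544, 0.2554]
eef_rot: [0.664, 0.748, -0.0, -0.0]
contact_force: [0.2, 0.3, 0.4]
opening: 1.0
finger_force: 0.0
```

>>> step_arm(
  steps=[
    [0, 0, 0, 0, 0, -10, -1],
    [0, 0, 0, 0, 0, 0, -1],
    [0, 0, 0, 0, 0, 0, -1],
  ],
)

```text
clock: 3.48
tool_pos: [0.526, 0.0544, 0.2555]
eef_rot: [0.6, 0.8, -0.0, -0.0]
contact_force: [0.4, 0.7, 0.9]
opening: 0.997
finger_force: 0.0
```

Run:
```python
from plant import r
import cv2,pickle
s=r.snapshot("wrist"); pickle.dump(s,open("pics/w1.pkl","wb")); cv2.imwrite("pics/w1.png",s["pixels"][:,:,::-1]); print(s["cam_to_world"].round(3).tolist())
```

```text
[[0.96, 0.268, 0.079, 0.505], [0.28, -0.92, -0.274, 0.125], [-0.0, 0.285, -0.958, 0.385], [0.0, 0.0, 0.0, 1.0]]
```

View pics/w1.png

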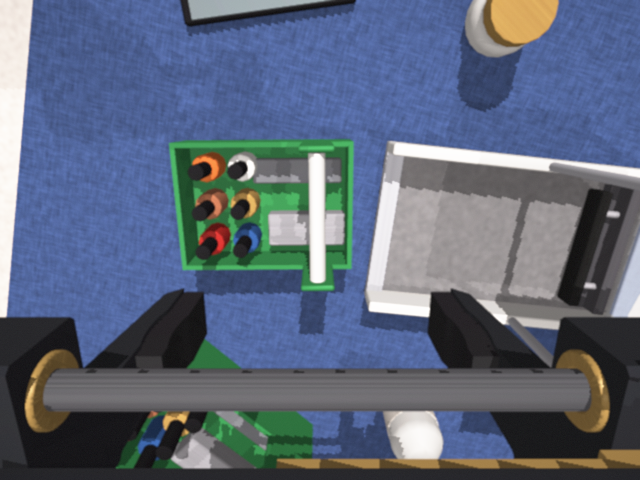

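Wrist view: bar from (317,152) to (318,284), caddy rim corners (171,145), (354,143), (352,269), (184,268), bay near wall tops at (390,143) and (368,292), pad around (585,235).

Run:
```python
from h import *
W=pickle.load(open("pics/w1.pkl","rb"))
c,s=np.cos(np.radians(10.4)),np.sin(np.radians(10.4))
def p(n,u,v,z):
    w=ray(W,u,v,z)*1000; d=w-[588,47,0]; print(n,w.round(),"bay",round(c*d[0]+s*d[1]),round(-s*d[0]+c*d[1]))
p("barL",317,152,.085);p("barR",318,284,.085)
for n,u,v in(("RL",171,145),("FL",354,143),("FR",352,269),("RR",184,268)):p(n,u,v,.045)
p("wL",390,143,.04);p("wR",368,292,.04);p("thL",386,153,.012);p("thR",371,287,.012);p("wLfar",640,178,.04);p("wRfar",590,327,.04)
p("padL",598,187,.032);p("padR",572,272,.032)
```

```text
barL [512. 103.  85.] bay -65 68
barR [541.   4.  85.] bay -53 -34
RL [397.  72.  45.] bay -183 59
FL [540. 115.  45.] bay -35 76
FR [571.  10.  45.] bay -23 -33
RR [428. -30.  45.] bay -172 -47
wL [569. 123.  40.] bay -5 78
wR [593.  -9.  40.] bay -5 -56
thL [573. 114.  12.] bay -2 68
thR [601. -13.  12.] bay 2 -62
wLfar [781. 155.  40.] bay 209 71
wRfar [805.  16.  40.] bay 208 -70
padL [756. 138.  32.] bay 182 60
padR [770.  60.  32.] bay 181 -20
```

>>> step_arm(
  steps=[
    [0, 0, 2.5, 0, 0, 0, 0],
    [0, 0, 2.5, 0, 0, 0, 0],
    [0, 0, 2.5, 0, 0, 0, 0],
    [0, 0, 2.5, 0, 0, 0, 0],
    [0, 0, 2.5, 0, 0, 0, 0],
    [0, 0, 2.0, 0, 0, 0, 0],
    [0, 0, 1.0, 0, 0, 0, 0],
    [0, 0, 1.0, 0, 0, 0, 0],
  ],
  force=25,
)

```text
clock: 4.53
tool_pos: [0.5265, 0.0547, 0.0906]
eef_rot: [0.599, 0.801, 0.0, 0.0]
contact_force: [-0.2, -0.3, -0.4]
opening: 0.502
finger_force: 0.0
```

>>> step_arm(
  steps=[
    [0, 0, 0, 0, 0, 0, 0.3],
    [0, 0, 0, 0, 0, 0, 0.6],
    [0, 0, 0, 0, 0, 0, 0.8],
    [0, 0, 0, 0, 0, 0, 1],
    [0, 0, 0, 0, 0, 0, 1],
    [0, 0, 0, 0, 0, 0, 1],
    [0, 0, 0, 0, 0, 0, 1],
  ],
)

```text
clock: 5.4
tool_pos: [0.5262, 0.0545, 0.0911]
eef_rot: [0.598, 0.801, -0.0, 0.0]
contact_force: [-1.3, -1.3, 6.4]
opening: 0.127
finger_force: 25.0
```

>>> step_arm(
  steps=[
    [0, 0, -0.4, 0, 0, 0, 1],
    [0, 0, -0.4, 0, 0, 0, 1],
    [0, 0, -0.4, 0, 0, 0, 1],
    [0, 0, -0.4, 0, 0, 0, 1],
    [0, 0, 0, 0, 0, 0, 1],
  ],
)

```text
clock: 6.02
tool_pos: [0.5266, 0.0547, 0.1071]
eef_rot: [0.598, 0.801, 0.0, 0.0]
contact_force: [-0.2, 0.4, -5.3]
opening: 0.128
finger_force: 25.0
```

>>> step_arm(
  steps=[
    [-0.3, 0, 0, 0, 0, 1, 1],
    [-0.3, 0, 0, 0, 0, 1, 1],
    [-0.3, 0, 0, 0, 0, 1, 1],
    [-0.3, 0, 0, 0, 0, 1, 1],
    [-0.3, 0, 0, 0, 0, 1, 1],
    [-0.25, 0, 0, 0, 0, 1, 1],
    [0, 0, 0, 0, 0, 0, 1],
    [0, 0, 0, 0, 0, 0, 1],
  ],
)

```text
clock: 7.02
tool_pos: [0.5302, 0.0374, 0.1067]
eef_rot: [0.639, 0.769, -0.0, -0.0]
contact_force: [0.6, 0.7, -5.0]
opening: 0.128
finger_force: 25.0
```

Run:
```python
from plant import r
import cv2,pickle
s=r.snapshot("wrist"); pickle.dump(s,open("pics/w2.pkl","wb")); cv2.imwrite("pics/w2.png",s["pixels"][:,:,::-1]); print(s["cam_to_world"].round(3).tolist())
```

```text
[[0.983, 0.174, 0.051, 0.517], [0.181, -0.943, -0.281, 0.11], [-0.0, 0.285, -0.958, 0.236], [0.0, 0.0, 0.0, 1.0]]
```

View pics/w2.png

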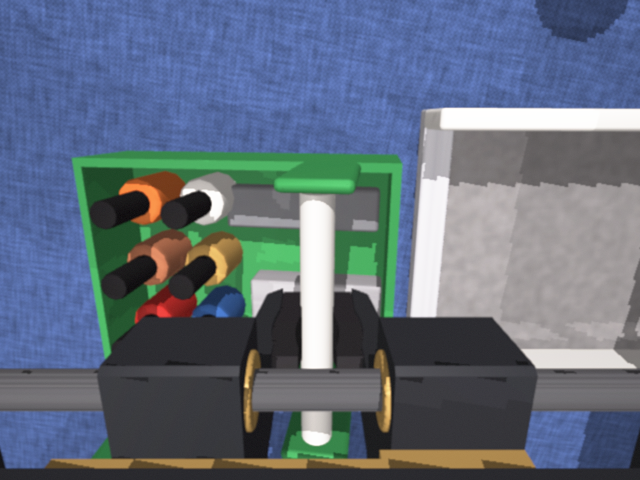

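Wrist view: caddy gripped, its left wall level (row ~157 throughout), parallel to the bay's left wall inner edge (row ~130). Check the lateral offset.

Run:
```python
from h import *
W=pickle.load(open("pics/w2.pkl","rb"))
c,s=np.cos(np.radians(10.4)),np.sin(np.radians(10.4))
def p(n,u,v,z):
    w=ray(W,u,v,z)*1000; d=w-[588,48,0]; print(n,w.round(),"bay",round(c*d[0]+s*d[1]),round(-s*d[0]+c*d[1]))
p("FL",400,157,.065);p("RL",76,158,.045)
p("wL in near",440,130,.04);p("wL in far",638,131,.04);p("wL out",426,109,.04);p("thr top near",424,150,.012);p("thr R",412,318,.012)
```

```text
FL [553. 101.  65.] bay -25 58
RL [411.  72.  45.] bay -170 56
wL in near [574. 115.  40.] bay -2 68
wL in far [665. 131.  40.] bay 90 68
wL out [565. 123.  40.] bay -9 78
thr top near [576. 104.  12.] bay -1 57
thr R [595.   6.  12.] bay -1 -43
```

>>> step_arm(
  steps=[
    [0, 0.6, 0, 0, 0, 0, 1],
    [0, 0.6, 0, 0, 0, 0, 1],
    [0, 0.6, 0, 0, 0, 0, 1],
    [0, 0.6, 0, 0, 0, 0, 1],
    [0, 0.6, 0, 0, 0, 0, 1],
    [0, 0, 0, 0, 0, 0, 1],
    [0, 0, 0, 0, 0, 0, 1],
  ],
)

```text
clock: 7.95
tool_pos: [0.5607, 0.0433, 0.1071]
eef_rot: [0.639, 0.769, 0.001, 0.001]
contact_force: [0.6, 0.1, -4.1]
opening: 0.13
finger_force: 25.0
```

>>> step_arm(
  steps=[
    [0, 0.6, 0, 0, 0, 0, 1],
    [0, 0.6, 0, 0, 0, 0, 1],
    [0, 0.6, 0, 0, 0, 0, 1],
    [0, 0.6, 0, 0, 0, 0, 1],
    [0, 0.6, 0, 0, 0, 0, 1],
    [0, 0.6, 0, 0, 0, 0, 1],
    [0, 0.6, 0, 0, 0, 0, 1],
    [0, 0, 0, 0, 0, 0, 1],
  ],
)

```text
clock: 8.95
tool_pos: [0.6024, 0.051, 0.1069]
eef_rot: [0.64, 0.769, 0.001, 0.001]
contact_force: [1.8, 0.2, -5.7]
opening: 0.118
finger_force: 25.0
```

>>> step_arm(
  steps=[
    [0, 0, 0.1, 0, 0, 0, 1],
    [0, 0, 0.1, 0, 0, 0, 1],
    [0, 0, 0, 0, 0, 0, 1],
  ],
)

```text
clock: 9.32
tool_pos: [0.6022, 0.0511, 0.1059]
eef_rot: [0.639, 0.769, 0.001, 0.001]
contact_force: [0.8, 0.3, 4.7]
opening: 0.126
finger_force: 25.0
```

>>> step_arm(
  steps=[
    [0, 0, -0.05, 0, 0, 0, 0.6],
    [0, 0, 0, 0, 0, 0, 0.4],
    [0, 0, 0, 0, 0, 0, 0.2],
    [0, 0, 0, 0, 0, 0, 0.2],
    [0, 0, -1, 0, 0, 0, 0.2],
    [0, 0, -2, 0, 0, 0, 0.2],
    [0, 0, -3, 0, 0, 0, 0.2],
    [0, 0, -3, 0, 0, 0, 0.2],
  ],
)

```text
clock: 10.32
tool_pos: [0.6012, 0.0508, 0.1967]
eef_rot: [0.639, 0.769, 0.0, 0.0]
contact_force: [0.8, 0.2, 0.1]
opening: 0.397
finger_force: 0.0
```

>>> step_arm(
  steps=[
    [0, -4, -0.3, 0, 0, 0, 0.5],
    [0, -4, 0, 0, 0, 0, 1],
    [0, -4, 0, 0, 0, 0, 1],
    [0, -4, 0, 0, 0, 0, 1],
    [0, 0, 0, 0, 0, 10, 1],
    [0, 0, 0, 0, 0, 10, 1],
    [0, 0, 0, 0, 0, 10, 1],
    [0, 0, 0, 0, 0, 10, 1],
  ],
)

```text
clock: 11.32
tool_pos: [0.4442, 0.0218, 0.1989]
eef_rot: [0.865, 0.501, 0.001, 0.0]
contact_force: [-0.4, 0.2, -0.1]
opening: 0.003
finger_force: 0.0
```

>>> step_arm(
  steps=[
    [0, 0, 0, 0, 0, 10, 1],
    [0, 0, 0, 0, 0, 10, 1],
    [0, 0, 0, 0, 0, 10, 1],
    [0, 0, 0, 0, 0, 10, 1],
    [0, 0, 0, 0, 0, 10, 1],
    [0, 0, 0, 0, 0, 0, 1],
    [0, 0, 0, 0, 0, 0, 1],
  ],
)

```text
clock: 12.2
tool_pos: [0.444, 0.0218, 0.1985]
eef_rot: [0.996, 0.093, 0.0, -0.0]
contact_force: [0.9, -0.8, -0.5]
opening: 0.003
finger_force: 0.0
```

Run:
```python
from plant import r
import cv2,pickle,numpy as np
for n in("scene","side"):
    s=r.snapshot(n); pickle.dump(s,open(f"pics/{n}3.pkl","wb")); cv2.imwrite(f"pics/{n}3.png",s["pixels"][:,:,::-1])
a=cv2.imread("pics/scene3.png")[195:395,220:420]; b=cv2.imread("pics/side3.png")[170:370,195:435]
cv2.imwrite("pics/c3.png",cv2.resize(np.hstack([a,b]),None,fx=1.8,fy=1.8,interpolation=cv2.INTER_CUBIC))
```

```text
(no output)
```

View pics/c3.png

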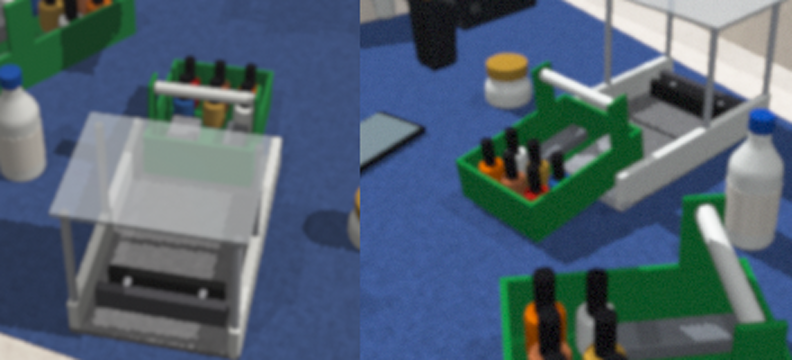

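The caddy's leading end is up on the threshold between the walls, with its rear down on the table and everything else undisturbed. Going down behind it.

>>> step_arm(
  steps=[
    [0, 0, 2, 0, 0, 0, 1],
    [0, 0, 2, 0, 0, 0, 1],
    [0, 0, 2, 0, 0, 0, 1],
    [0, 0, 2, 0, 0, 0, 1],
    [0, 0, 2, 0, 0, 0, 1],
    [0, 0, 2, 0, 0, 0, 1],
    [0, 0, 2, 0, 0, 0, 1],
    [0, 0, 0.8, 0, 0, 0, 1],
  ],
)

```text
clock: 13.3
tool_pos: [0.4461, 0.0217, 0.0515]
eef_rot: [0.996, 0.092, -0.004, -0.0]
contact_force: [0.2, -0.3, 0.2]
opening: 0.007
finger_force: 0.0
```

>>> step_arm(
  steps=[
    [0.5, 0, 0, 0, 0, 0, 1],
    [0.5, 0, 0, 0, 0, 0, 1],
    [0.5, 0, 0, 0, 0, 0, 1],
    [0.5, 0, 0, 0, 0, 0, 1],
    [0.5, 0, 0, 0, 0, 0, 1],
    [0.4, 0, 0, 0, 0, 0, 1],
    [0.4, 0, 0, 0, 0, 0, 1],
    [0.2, 0, 0, 0, 0, 0, 1],
  ],
)

```text
clock: 14.3
tool_pos: [0.4803, 0.0279, 0.0524]
eef_rot: [0.996, 0.091, -0.004, 0.0]
contact_force: [-4.2, 0.2, 1.5]
opening: 0.0
finger_force: 1.5
```

>>> step_arm(
  steps=[
    [0.4, 0, 0, 0, 0, 0, 1],
    [0.4, 0, 0, 0, 0, 0, 1],
    [0.4, 0, 0, 0, 0, 0, 1],
    [0.4, 0, 0, 0, 0, 0, 1],
    [0.4, 0, 0, 0, 0, 0, 1],
  ],
)

```text
clock: 14.92
tool_pos: [0.4946, 0.0301, 0.0521]
eef_rot: [0.996, 0.091, -0.009, 0.001]
contact_force: [-9.8, -0.4, 8.2]
opening: 0.001
finger_force: 5.2
```

>>> step_arm(
  steps=[
    [0.3, 0, -0.1, 0, 0, 0, 1],
    [0.3, 0, -0.1, 0, 0, 0, 1],
    [0.3, 0, -0.1, 0, 0, 0, 1],
    [0.3, 0, -0.1, 0, 0, 0, 1],
    [0.3, 0, -0.1, 0, 0, 0, 1],
  ],
)

```text
clock: 15.55
tool_pos: [0.5094, 0.0328, 0.0569]
eef_rot: [0.996, 0.091, -0.009, 0.001]
contact_force: [-9.3, -1.7, 8.3]
opening: 0.009
finger_force: 5.2
```

>>> step_arm(
  steps=[
    [0, 0, -0.2, 0, 0, 0, 1],
    [0, 0, -0.2, 0, 0, 0, 1],
    [0, 0, -0.2, 0, 0, 0, 1],
    [-0.2, 0, -0.2, 0, 0, 0, 1],
    [-0.3, 0, 0, 0, 0, 0, 1],
    [-0.3, 0, 0, 0, 0, 0, 1],
    [0, 0, 0, 0, 0, 0, 1],
  ],
)

```text
clock: 16.42
tool_pos: [0.5074, 0.0329, 0.0652]
eef_rot: [0.996, 0.091, -0.003, -0.0]
contact_force: [-0.8, -0.1, -0.6]
opening: 0.005
finger_force: 0.0
```

Run:
```python
from plant import r
import cv2,pickle,numpy as np
for n in("scene","side"):
    s=r.snapshot(n); pickle.dump(s,open(f"pics/{n}4.pkl","wb")); cv2.imwrite(f"pics/{n}4.png",s["pixels"][:,:,::-1])
a=cv2.imread("pics/scene4.png")[195:395,220:420]; b=cv2.imread("pics/side4.png")[170:370,195:435]
cv2.imwrite("pics/c4.png",cv2.resize(np.hstack([a,b]),None,fx=1.8,fy=1.8,interpolation=cv2.INTER_CUBIC))
```

```text
(no output)
```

View pics/c4.png

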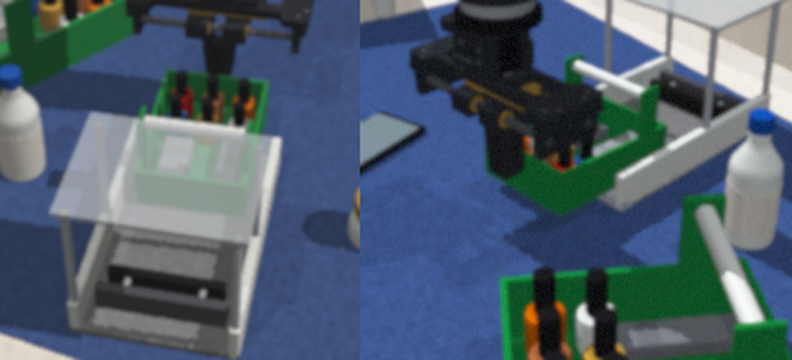

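Caddy has tipped forward into the bay between the walls, with its rear slightly raised. Pushing on gently.

>>> step_arm(
  steps=[
    [0.4, 0, 0, 0, 0, 0, 1],
    [0.4, 0, 0, 0, 0, 0, 1],
    [0.4, 0, 0, 0, 0, 0, 1],
    [0.4, 0, 0, 0, 0, 0, 1],
    [0.4, 0, 0, 0, 0, 0, 1],
    [0.4, 0, 0, 0, 0, 0, 1],
  ],
)

```text
clock: 17.27
tool_pos: [0.5315, 0.0374, 0.0649]
eef_rot: [0.996, 0.091, -0.003, -0.0]
contact_force: [-2.9, -0.5, -1.5]
opening: 0.009
finger_force: 1.3
```

>>> step_arm(
  steps=[
    [0.4, 0, 0.05, 0, 0, 0, 1],
    [0.4, 0, 0.05, 0, 0, 0, 1],
    [0.4, 0, 0.05, 0, 0, 0, 1],
    [0.4, 0, 0.05, 0, 0, 0, 1],
    [0.4, 0, 0.05, 0, 0, 0, 1],
    [0.4, 0, 0.05, 0, 0, 0, 1],
  ],
)

```text
clock: 18.02
tool_pos: [0.5543, 0.0414, 0.0623]
eef_rot: [0.996, 0.091, -0.004, 0.0]
contact_force: [-5.6, -1.7, 4.5]
opening: 0.003
finger_force: 2.9
```

>>> step_arm(
  steps=[
    [0.4, 0, 0, 0, 0, 0, 1],
    [0.4, 0, 0, 0, 0, 0, 1],
    [0.4, 0, 0, 0, 0, 0, 1],
    [0.4, 0, 0, 0, 0, 0, 1],
    [0.4, 0, 0, 0, 0, 0, 1],
    [0, 0, 0, 0, 0, 0, 1],
  ],
)

```text
clock: 18.77
tool_pos: [0.5757, 0.0457, 0.0621]
eef_rot: [0.996, 0.091, -0.002, -0.0]
contact_force: [-1.6, -1.0, -0.9]
opening: 0.004
finger_force: 0.6
```

Run:
```python
from plant import r
import cv2,pickle,numpy as np
for n in("scene","side"):
    s=r.snapshot(n); pickle.dump(s,open(f"pics/{n}5.pkl","wb")); cv2.imwrite(f"pics/{n}5.png",s["pixels"][:,:,::-1])
a=cv2.imread("pics/scene5.png")[195:395,230:400]; b=cv2.imread("pics/side5.png")[150:350,240:435]
cv2.imwrite("pics/c5.png",cv2.resize(np.hstack([a,b]),None,fx=2.15,fy=2.15,interpolation=cv2.INTER_CUBIC))
```

```text
(no output)
```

View pics/c5.png

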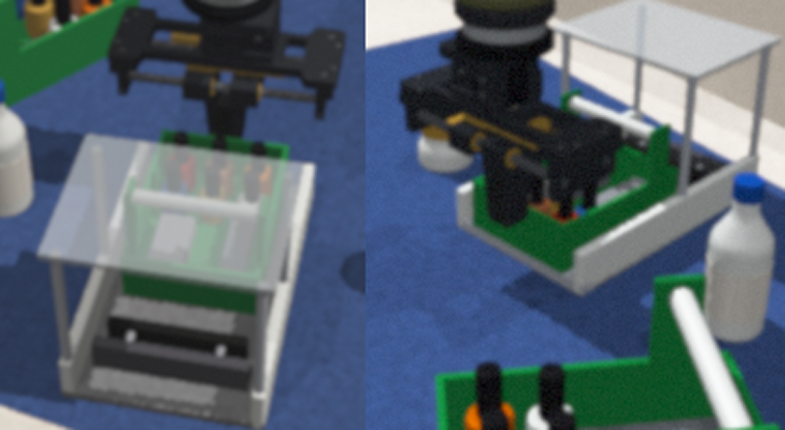

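Caddy is on the threshold strip, square and closer to the right wall, with 30–40 mm left to the pad. Continuing.

>>> step_arm(
  steps=[
    [0.4, 0, 0, 0, 0, 0, 1],
    [0.4, 0, 0, 0, 0, 0, 1],
    [0.4, 0, 0, 0, 0, 0, 1],
    [0.4, 0, 0, 0, 0, 0, 1],
    [0.2, 0, 0.1, 0, 0, 0, 1],
    [0.2, 0, 0.1, 0, 0, 0, 1],
    [0, 0, 0, 0, 0, 0, 1],
  ],
)

```text
clock: 19.75
tool_pos: [0.5943, 0.049, 0.0597]
eef_rot: [0.996, 0.091, -0.003, -0.0]
contact_force: [-4.5, -0.6, 1.4]
opening: 0.006
finger_force: 2.0
```

>>> step_arm(
  steps=[
    [0.2, 0, 0.1, 0, 0, 0, 1],
    [0.2, 0, 0.1, 0, 0, 0, 1],
    [0, 0, 0, 0, 0, 0, 1],
  ],
)

```text
clock: 20.12
tool_pos: [0.598, 0.0497, 0.0578]
eef_rot: [0.996, 0.091, -0.003, -0.0]
contact_force: [-4.4, -1.6, 1.2]
opening: 0.005
finger_force: 2.4
```

>>> step_arm(
  steps=[
    [0.15, 0, 0, 0, 0, 0, 1],
    [0.15, 0, 0, 0, 0, 0, 1],
    [0.15, 0, 0, 0, 0, 0, 1],
    [0, 0, 0, 0, 0, 0, 1],
  ],
)

```text
clock: 20.62
tool_pos: [0.6028, 0.0506, 0.0578]
eef_rot: [0.996, 0.091, -0.003, -0.0]
contact_force: [-5.2, -1.3, 2.8]
opening: 0.007
finger_force: 2.2
```

>>> step_arm(
  steps=[
    [0.15, 0, 0, 0, 0, 0, 1],
    [0.15, 0, 0, 0, 0, 0, 1],
    [0, 0, 0, 0, 0, 0, 1],
  ],
)

```text
clock: 21.0
tool_pos: [0.6056, 0.0511, 0.0578]
eef_rot: [0.996, 0.091, -0.003, -0.0]
contact_force: [-4.4, -0.2, 3.1]
opening: 0.005
finger_force: 2.3
```

>>> step_arm(
  steps=[
    [0.15, 0, 0, 0, 0, 0, 1],
    [0.15, 0, 0, 0, 0, 0, 1],
    [0, 0, 0, 0, 0, 0, 1],
  ],
)

```text
clock: 21.38
tool_pos: [0.6085, 0.0516, 0.0578]
eef_rot: [0.996, 0.091, -0.003, -0.0]
contact_force: [-5.1, -0.4, 2.7]
opening: 0.008
finger_force: 2.5
```

>>> step_arm(
  steps=[
    [0.15, 0, 0, 0, 0, 0, 1],
    [0.15, 0, 0, 0, 0, 0, 1],
    [0, 0, 0, 0, 0, 0, 1],
  ],
)

```text
clock: 21.75
tool_pos: [0.6114, 0.0522, 0.0578]
eef_rot: [0.996, 0.091, -0.003, -0.0]
contact_force: [-4.9, -1.3, 3.0]
opening: 0.005
finger_force: 2.5
```

>>> step_arm(
  steps=[
    [0.15, 0, 0, 0, 0, 0, 1],
    [0.15, 0, 0, 0, 0, 0, 1],
    [0, 0, 0, 0, 0, 0, 1],
  ],
)

```text
clock: 22.12
tool_pos: [0.6143, 0.0527, 0.0578]
eef_rot: [0.996, 0.091, -0.003, -0.0]
contact_force: [-5.3, -1.2, 3.6]
opening: 0.007
finger_force: 2.6
```

>>> step_arm(
  steps=[
    [0.15, 0, 0, 0, 0, 0, 1],
    [0.1, 0, 0, 0, 0, 0, 1],
    [0, 0, 0, 0, 0, 0, 1],
  ],
)

```text
clock: 22.5
tool_pos: [0.6153, 0.0529, 0.0577]
eef_rot: [0.996, 0.091, -0.004, 0.0]
contact_force: [-8.4, -1.7, 6.2]
opening: 0.004
finger_force: 4.0
```

>>> step_arm(
  steps=[
    [0.1, 0, 0, 0, 0, 0, 1],
    [0, 0, 0, 0, 0, 0, 1],
  ],
)

```text
clock: 22.75
tool_pos: [0.6158, 0.0531, 0.0577]
eef_rot: [0.996, 0.091, -0.005, 0.0]
contact_force: [-8.9, -0.9, 6.5]
opening: 0.004
finger_force: 4.5
```

Run:
```python
from plant import r
import cv2,pickle,numpy as np
for n in("scene","side"):
    s=r.snapshot(n); pickle.dump(s,open(f"pics/{n}6.pkl","wb")); cv2.imwrite(f"pics/{n}6.png",s["pixels"][:,:,::-1])
a=cv2.imread("pics/scene6.png")[235:395,240:380]; b=cv2.imread("pics/side6.png")[170:330,290:430]
cv2.imwrite("pics/c6.png",cv2.resize(np.hstack([a,b]),None,fx=2.85,fy=2.85,interpolation=cv2.INTER_CUBIC))
```

```text
(no output)
```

View pics/c6.png

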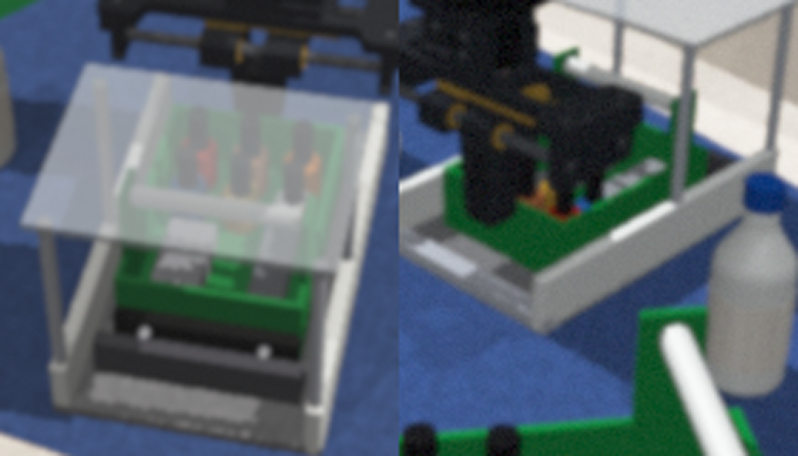

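Caddy's front wall appears to be against the pad, with the rear clear of the threshold. Pressing slightly more to be sure of more than 1.5 N.

>>> step_arm(
  steps=[
    [0.1, 0, 0, 0, 0, 0, 1],
    [0.1, 0, 0, 0, 0, 0, 1],
    [0, 0, 0, 0, 0, 0, 1],
  ],
)

```text
clock: 23.22
tool_pos: [0.6167, 0.0533, 0.0576]
eef_rot: [0.996, 0.091, -0.006, 0.0]
contact_force: [-10.0, -0.4, 8.2]
opening: 0.005
finger_force: 5.4
```

>>> step_arm(
  steps=[
    [0, 0, -0.1, 0, 0, 0, 1],
    [0, 0, -0.1, 0, 0, 0, 1],
    [0, 0, 0, 0, 0, 0, 1],
  ],
)

```text
clock: 23.6
tool_pos: [0.618, 0.0538, 0.0587]
eef_rot: [0.996, 0.092, -0.005, -0.0]
contact_force: [-5.3, -1.3, -0.6]
opening: 0.006
finger_force: 3.0
```

>>> step_arm(
  steps=[
    [0.1, 0, -0.05, 0, 0, 0, 1],
    [0.1, 0, -0.05, 0, 0, 0, 1],
    [0, 0, 0, 0, 0, 0, 1],
  ],
)

```text
clock: 23.98
tool_pos: [0.6193, 0.054, 0.0594]
eef_rot: [0.996, 0.091, -0.006, -0.0]
contact_force: [-7.5, -0.2, -2.0]
opening: 0.007
finger_force: 3.5
```

>>> step_arm(
  steps=[
    [0.1, 0, 0, 0, 0, 0, 1],
    [0.1, 0, 0, 0, 0, 0, 1],
    [0, 0, 0, 0, 0, 0, 1],
  ],
)

```text
clock: 24.35
tool_pos: [0.6203, 0.0542, 0.0591]
eef_rot: [0.996, 0.091, -0.007, 0.0]
contact_force: [-8.2, -0.9, -1.4]
opening: 0.003
finger_force: 4.1
```

>>> step_arm(
  steps=[
    [-0.1, 0, 0, 0, 0, 0, 1],
    [-0.1, 0, 0, 0, 0, 0, 1],
    [-0.1, 0, 0, 0, 0, 0, 1],
    [-0.2, 0, 0, 0, 0, 0, 1],
    [-0.5, 0, 0, 0, 0, 0, 1],
    [-1, 0, 0, 0, 0, 0, 1],
    [-2, 0, 0, 0, 0, 0, 1],
    [-3, 0, 0, 0, 0, 0, 1],
  ],
)

```text
clock: 25.35
tool_pos: [0.5564, 0.042, 0.0618]
eef_rot: [0.996, 0.091, -0.0, -0.0]
contact_force: [-0.1, 0.3, 0.1]
opening: 0.007
finger_force: 0.0
```

>>> step_arm(
  steps=[
    [-4, 0, -2, 0, 0, 0, 1],
    [-4, 0, -3, 0, 0, 0, 1],
    [-4, 0, -4, 0, 0, 0, 1],
    [0, 0, -4, 0, 0, 0, 1],
    [0, 0, 0, 0, 0, 0, 1],
    [0, 0, 0, 0, 0, 0, 1],
  ],
)

```text
clock: 26.1
tool_pos: [0.4384, 0.02, 0.1918]
eef_rot: [0.996, 0.091, -0.002, -0.0]
contact_force: [0.1, -0.4, 0.1]
opening: 0.003
finger_force: 0.0
```

Run:
```python
from plant import r
import cv2,pickle,numpy as np
for n in("scene","side"):
    s=r.snapshot(n); pickle.dump(s,open(f"pics/{n}7.pkl","wb")); cv2.imwrite(f"pics/{n}7.png",s["pixels"][:,:,::-1])
a=cv2.imread("pics/scene7.png")[235:395,240:380]; b=cv2.imread("pics/side7.png")[170:330,290:430]
cv2.imwrite("pics/c7.png",cv2.resize(np.hstack([a,b]),None,fx=2.85,fy=2.85,interpolation=cv2.INTER_CUBIC))
```

```text
(no output)
```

View pics/c7.png

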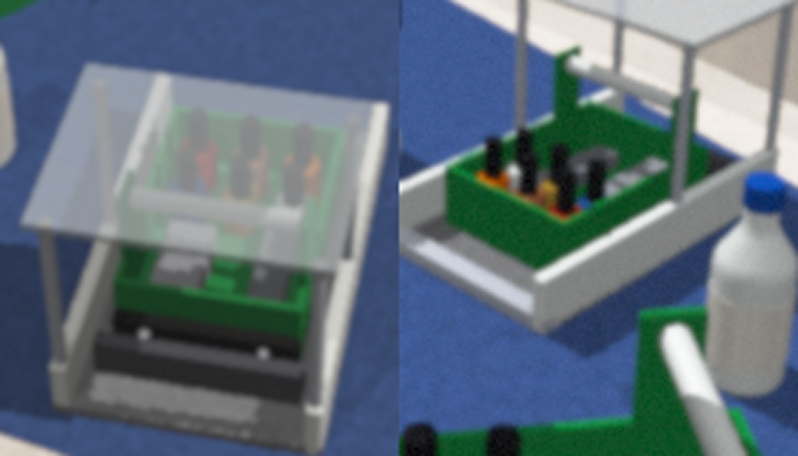

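Caddy lies flat and square behind the threshold, with its front wall meeting the black pad (green/black boundary at crop row ~315–330). A numeric check of the position and gap:

Run:
```python
from h import *
import cv2
A=pickle.load(open("pics/scene7.pkl","rb"));B=pickle.load(open("pics/side7.pkl","rb"));A0=pickle.load(open("pics/scene0.pkl","rb"));W=pickle.load(open("pics/scene6.pkl","rb"))
c,s=np.cos(np.radians(10.4)),np.sin(np.radians(10.4))
def p(n,S,u,v,z):
    w=ray(S,u,v,z)*1000; d=w-[588,48,0]; print(n,"bay",round(c*d[0]+s*d[1]),round(-s*d[0]+c*d[1]))
k=2.85
p("FR",A,240+118/k,235+283/k,.053);p("FL",A,240+305/k,235+310/k,.053)
p("RR",B,290+(565-399)/k,170+233/k,.053);p("RL",B,290+(447-399)/k,170+168/k,.053)
# pad columns: brightness profile along image column before/after
for u in(290,310,330):
  for n,S in(("0",A0),("6",W),("7",A)):
    print(u,n,[tuple(int(x) for x in S["pixels"][v,u]) [1] for v in range(328,368)])
```

```text
FR bay 193 -50
FL bay 192 58
RR bay 32 -60
RL bay 39 53
290 0 [87, 99, 111, 115, 117, 116, 115, 113, 112, 112, 113, 113, 111, 105, 88, 59, 32, 26, 26, 32, 64, 102, 128, 137, 132, 113, 87, 74, 72, 68, 58, 44, 37, 37, 37, 38, 37, 38, 40, 60]
290 6 [76, 79, 80, 83, 83, 83, 76, 69, 65, 64, 63, 64, 63, 64, 61, 51, 37, 30, 30, 32, 49, 87, 124, 146, 146, 125, 96, 81, 79, 76, 64, 49, 42, 41, 41, 41, 41, 41, 45, 67]
290 7 [72, 75, 77, 80, 80, 81, 80, 73, 65, 60, 60, 61, 61, 61, 61, 57, 47, 37, 31, 30, 34, 52, 89, 124, 135, 119, 92, 78, 76, 72, 62, 48, 40, 38, 38, 39, 39, 38, 43, 64]
310 0 [96, 81, 75, 84, 98, 107, 109, 108, 108, 109, 110, 110, 111, 110, 108, 107, 103, 89, 65, 41, 33, 33, 27, 23, 19, 19, 21, 29, 47, 64, 72, 73, 72, 62, 47, 38, 38, 36, 38, 36]
310 6 [98, 90, 87, 84, 80, 78, 82, 98, 113, 106, 85, 67, 63, 63, 64, 64, 64, 61, 54, 45, 40, 37, 36, 30, 26, 23, 25, 34, 54, 71, 79, 81, 79, 68, 52, 43, 42, 41, 41, 40]
310 7 [106, 90, 83, 81, 78, 76, 73, 79, 95, 107, 100, 79, 64, 61, 61, 61, 61, 61, 59, 52, 43, 37, 36, 33, 27, 21, 22, 31, 51, 68, 76, 78, 76, 65, 49, 41, 40, 40, 38, 40]
330 0 [102, 105, 101, 87, 73, 73, 87, 100, 106, 108, 110, 111, 113, 114, 113, 112, 110, 109, 110, 108, 98, 75, 48, 34, 32, 29, 28, 38, 57, 73, 82, 87, 83, 77, 75, 72, 64, 51, 40, 38]
330 6 [99, 106, 107, 99, 85, 77, 74, 76, 75, 81, 97, 112, 108, 86, 68, 63, 63, 64, 64, 64, 61, 56, 46, 39, 38, 36, 31, 35, 53, 75, 89, 95, 91, 85, 84, 80, 71, 56, 46, 42]
330 7 [95, 103, 108, 106, 96, 82, 73, 71, 72, 73, 78, 93, 106, 101, 81, 65, 60, 61, 61, 60, 61, 59, 52, 44, 37, 35, 33, 30, 38, 61, 82, 90, 88, 83, 79, 77, 68, 53, 44, 40]
```

```bash
python3 -c "
from plant import r
print(r.finish_job())"
```

```text
the job is handed in; nothing more can be done
None
```

The small green caddy is in its bay, lying flat and square against the stop pad with the arm clear of it. I handed the job in at about 26 s; no verdict came back, and the press on the pad (over 1.5 N) is inferred from the push force and the pad shifting in the images.

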